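# Unstack the sample tins into their trays

## Robot

A 6-joint arm with a two-finger parallel gripper is mounted at the origin on the work surface. World frame = base frame: x ahead of the robot, y to its left, z up, the work surface at z = 0. Lengths are in mm, angles in degrees, forces in N, time in s.
With the tool pointing down it reaches from about 350 to 850 mm from the base axis. Payload 8.1 kg.
Tool frame: the origin (TCP) lies midway between the tips of the shut fingers; the grasp point (between the pads) lies 19 mm behind it; z points along the fingers, y is the direction in which the jaws open and shut (so a half turn about z gives the same grasp; the last joint's range is limited). The gripper opens to 85 mm and grips with 20 to 120 N. Pads are 22 mm wide; open, the fingers measure 114 mm over their backs; the gripper's body (76 mm by 85 mm) begins 54 mm behind the grasp point. The pads swing forward as they close: fully open they stand 13 mm farther back than shut.
Start: joints at [-72.617, 7.471, 85.268, -0, 87.261, -4.893], TCP at [227.467, -555.215, 231.292] pointing down, gripper open.
Joint ranges: [-169.43, 169.43], [-51.17, 129.36], [1.28, 143.12], [-76.62, 256.62], [0, 156.53], [-152.29, 152.29]. Speed limits (degrees/s): [136.94, 136.94, 159.86, 180, 180, 180].

## Interface

Orientations are given as [roll, pitch, yaw] about the fixed x, y, z axes, in that order (R = Rz(yaw) Ry(pitch) Rx(roll)).
In Python, from bench import telemetry, snapshot, camera_params, job gives the robot as it stands. The module is installed in compiled form; this text tells all that it offers.
- The arm moves only by the shell command python3 -m jog 'ROWS' [FORCE]. ROWS is JSON, a list that holds one entry, the list of rows, each a list of 7 numbers: the shift along the tool's x, y, z in units of 50 mm (1.0 is 50 mm), then the turn, a rotation vector about the tool's x, y, z in units of 2 pi rad (1.0 is 2 pi rad), then the opening, from 0 (shut) to 1 (fully open). In form: [[[dx, dy, dz, rx, ry, rz, claw], ...]]. A call has 1 to 12 rows; each row shifts and turns the commanded pose from where the row before left it, along the tool's axes as they then stand; what a row does not reach is not made up. A row lasts 1/8 s, in which the tool goes at most 62.5 mm and 10.7 degrees, less where a joint would pass 70% of its speed; a pose out of reach is approached as far as the arm can. A call with a number of a shift or a turn outside -1 to 1 is refused whole. A call with a gripper value outside its range is refused whole. The fingers move at their own pace and stop on an object; FORCE is the grip in N (left out, the last holds). Time passes only in rows, so rows that do not move let the fingers close. It gives the time, the measured TCP pose, the force and the opening at its end, in the units of the state.
- telemetry.sense(): the state, without advancing time (a new reading comes with each control period).
- snapshot(name): name is "side" or "top" or "wrist"; returns (picture, depth): 480x640x3 uint8, red, green, blue; 480x640 float32, mm along the optical axis (not along the pixel's ray), 0 where there is no reading.
- camera_params(name): a dict with "K" (3x3 intrinsics, pixels), "extrinsics" (4x4, takes a point from camera to world coordinates). Camera axes: x right, y down, z forward; pixel columns grow to the right and rows downward; lengths in mm; the calibration is good to about 2 mm. A picture is of the moment at which its call begins: read the wrist's pose just before it. camera_params takes no time and is no camera call; for the wrist camera it gives the pose at the moment of the call.
- job.hand_in(): hands the job in, once; it reports no verdict.
The state is a dict: "time": time; "joint_pos": joint angles; "qd": joint speeds; "joint_efforts": joint torques, N m; "tool_pos": TCP position; "tcp_rot": TCP orientation; "ft_force": force on the tool from outside, world axes, zero at the start; "wrist_torque": the same for the moment, N m; "finger_gap": finger opening in mm.
Only numpy, scipy, OpenCV 4.12 (cv2) and the standard library are available. Lean on these libraries where they do the work, as an engineer would, in place of code of your own. Each camera call takes 0.05 s, during which the arm holds its last target. There are 200 camera calls.

## Task

Take the two stacks of lidded sample tins apart and park every tin in the shallow white tray of its own shape and size: round tins in the round trays, square tins in the square ones, large, medium and small each in its own. Each tin must end flat on its tray's floor, inside the rim and not resting on it, lid up and let go. Keep every tin upright the whole time so that the powder sample inside is not tipped over.

Things in the scene. Friction and masses are not known exactly. Their poses are not given: they have to be found in the camera images.
- tin_round_large: The large round aluminium sample tin, closed with a flat lid: 64 mm in diameter, 28 mm high, about 110 g. It stands on the bench, at the bottom of one of the two stacks. Origin: centre of its underside; z up.
- tin_square_large: The large square aluminium sample tin, closed with a flat lid: 60 mm square, 28 mm high, about 110 g. It stands on the bench, at the bottom of one of the two stacks. Origin: centre of its underside; z up; x and y are square to its sides.
- tin_round_medium: The medium round aluminium sample tin, closed with a flat lid: 46 mm in diameter, 24 mm high, about 60 g. It lies on top of one of the two large tins (either one). Origin: centre of its underside; z up.
- tin_square_medium: The medium square aluminium sample tin, closed with a flat lid: 42 mm square, 24 mm high, about 60 g. It lies on top of one of the two large tins (either one). Origin: centre of its underside; z up; x and y are square to its sides.
- tin_round_small: The small round aluminium sample tin, closed with a flat lid: 30 mm in diameter, 22 mm high, about 30 g. It lies on top of the medium round tin. Origin: centre of its underside; z up.
- tray_round_large: The shallow white plastic tray, round, for the large round tin, fixed to the bench: 90 mm outer and 80 mm inner diameter, 8 mm high in all, its floor 3 mm thick, so that the rim stands 5 mm above the floor and leaves 8 mm around a centred tin. Origin: centre of its underside, on the bench; z up.
- tray_square_large: The shallow white plastic tray, square, for the large square tin, fixed to the bench: 86 mm square outside, 76 mm square inside, 8 mm high in all, its floor 3 mm thick, so that the rim stands 5 mm above the floor and leaves 8 mm around a centred tin. Origin: centre of its underside, on the bench; z up; x and y are square to its sides.
- tray_round_medium: The shallow white plastic tray, round, for the medium round tin, fixed to the bench: 72 mm outer and 62 mm inner diameter, 8 mm high in all, its floor 3 mm thick, so that the rim stands 5 mm above the floor and leaves 8 mm around a centred tin. Origin: centre of its underside, on the bench; z up.
- tray_square_medium: The shallow white plastic tray, square, for the medium square tin, fixed to the bench: 68 mm square outside, 58 mm square inside, 8 mm high in all, its floor 3 mm thick, so that the rim stands 5 mm above the floor and leaves 8 mm around a centred tin. Origin: centre of its underside, on the bench; z up; x and y are square to its sides.
- tray_round_small: The shallow white plastic tray, round, for the small round tin, fixed to the bench: 56 mm outer and 46 mm inner diameter, 8 mm high in all, its floor 3 mm thick, so that the rim stands 5 mm above the floor and leaves 8 mm around a centred tin. Origin: centre of its underside, on the bench; z up.

How it is judged (in metres and radians):
At the end, for the whole second after the job is handed in: All five tins stand in their own trays: centre within 12 mm of the tray's centre, underside 1 to 5.5 mm above the tray's underside (its floor is at 3 mm), tilted less than 0.07 rad, and at rest (horizontal distance between tin_round_large and tray_round_large below 0.012 m and z of tin_round_large in the frame of tray_round_large between 0.001 and 0.0055 m and angle between each of tin_round_large, tin_square_large, tin_round_medium, tin_square_medium, tin_round_small's own z axis and vertical below 0.07 rad and linear speed of each of tin_round_large, tin_square_large, tin_round_medium, tin_square_medium, tin_round_small below 0.02 m/s and angular speed of each of tin_round_large, tin_square_large, tin_round_medium, tin_square_medium, tin_round_small below 0.2 rad/s and horizontal distance between tin_square_large and tray_square_large below 0.012 m and z of tin_square_large in the frame of tray_square_large between 0.001 and 0.0055 m and horizontal distance between tin_round_medium and tray_round_medium below 0.012 m and z of tin_round_medium in the frame of tray_round_medium between 0.001 and 0.0055 m and horizontal distance between tin_square_medium and tray_square_medium below 0.012 m and z of tin_square_medium in the frame of tray_square_medium between 0.001 and 0.0055 m and horizontal distance between tin_round_small and tray_round_small below 0.012 m and z of tin_round_small in the frame of tray_round_small between 0.001 and 0.0055 m); the robot touches nothing.
It fails at once if the large round tin is tipped by more than 0.6 rad (angle between tin_round_large's own z axis and vertical above 0.6 rad).
It fails at once if the large square tin is tipped by more than 0.6 rad (angle between tin_square_large's own z axis and vertical above 0.6 rad).
It fails at once if the medium round tin is tipped by more than 0.6 rad (angle between tin_round_medium's own z axis and vertical above 0.6 rad).
It fails at once if the medium square tin is tipped by more than 0.6 rad (angle between tin_square_medium's own z axis and vertical above 0.6 rad).
It fails at once if the small round tin is tipped by more than 0.6 rad (angle between tin_round_small's own z axis and vertical above 0.6 rad).
It also fails if it takes over 128 s, if anything falls off the work surface, if the arm or the gripper's body presses on something with over 40 N, if the wrist force passes 120 N, or if a joint passes its speed limit or range.

## Working session

There is one attempt and no reset: what is moved stays moved. The work goes in short steps, Python scripts to look and compute and a shell command to move; the robot and the scene stay as the last step left them, time stands still between calls to the robot, and variables do not carry over. Pictures are saved under pics/ and viewed, about 12 in all and at most 16, crops included, and the job is handed in when it is done.

```bash
mkdir -p pics
python3 - <<'E'
from bench import telemetry, snapshot, camera_params
import cv2,numpy as np
s=telemetry.sense();print({k:np.round(v,3) for k,v in s.items()})
for n in ("top","side"):
    p,d=snapshot(n);cv2.imwrite(f"pics/{n}0.png",p[:,:,::-1]);np.savez(f"{n}0.npz",p=p,d=d)
    c=camera_params(n);print(n,np.round(c["K"],1).tolist(),np.round(c["extrinsics"],3).tolist())
E
```

```text
{'time': np.float64(0.0), 'joint_pos': array([-72.618,   7.516,  85.331,   0.   ,  87.262,  -4.894]), 'qd': array([ 0.047, -0.02 ,  0.081,  0.086,  0.131,  0.03 ]), 'joint_efforts': array([ 0.0000e+00, -5.6940e+01, -5.0055e+01, -0.0000e+00,  1.5000e-02,
       -0.0000e+00]), 'tool_pos': array([ 227.286, -554.678,  230.223]), 'tcp_rot': array([-1.79892e+02, -1.00000e-02,  2.22760e+01]), 'ft_force': array([ 0.289, -0.095, -0.058]), 'wrist_torque': array([ 0.005, -0.016,  0.031]), 'finger_gap': np.float64(85.313)}
top [[466.3, 0.0, 326.8], [0.0, 466.3, 239.5], [0.0, 0.0, 1.0]] [[0.009, -0.995, 0.103, 404.594], [-1.0, -0.01, -0.011, 16.674], [0.012, -0.103, -0.995, 1079.167], [0.0, 0.0, 0.0, 1.0]]
side [[603.5, 0.0, 315.0], [0.0, 603.5, 244.7], [0.0, 0.0, 1.0]] [[-0.887, -0.297, 0.353, 68.729], [-0.461, 0.54, -0.704, 923.346], [0.018, -0.788, -0.616, 881.031], [0.0, 0.0, 0.0, 1.0]]
```

View pics/top0.png

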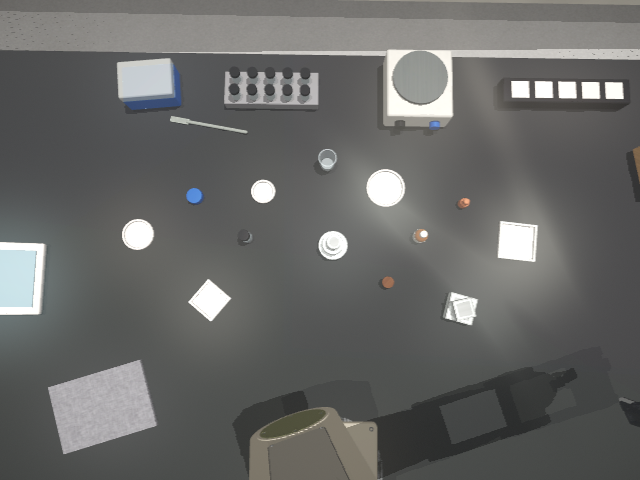

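View pics/side0.png

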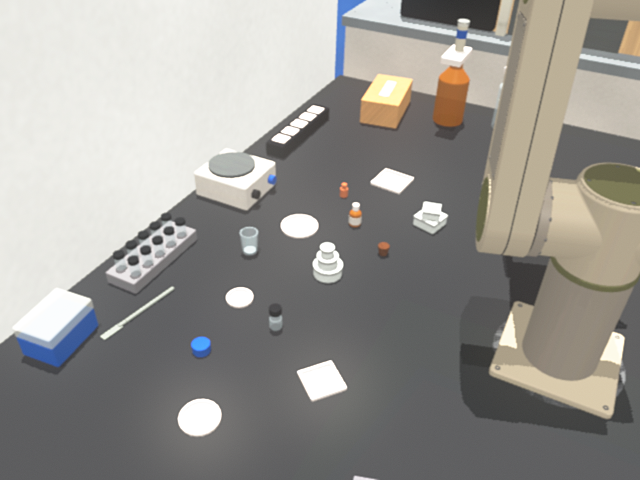

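Top view: the round stack (large, medium, small) is at (333,245) and the square stack at (461,309). Trays: round large (386,188), round medium (138,234), round small (263,191), square large (518,241), square medium (210,300). The side view confirms this and shows small bottles close to the round stack.

```bash
cat > h.py <<'E'
import numpy as np, cv2
def world(d,c):
    K,E=np.array(c["K"]),np.array(c["extrinsics"]); v,u=np.indices(d.shape)
    P=np.stack([(u-K[0,2])/K[0,0]*d,(v-K[1,2])/K[1,1]*d,d],-1)
    return P@E[:3,:3].T+E[:3,3]
def ray(uv,z,c):
    K,E=np.array(c["K"]),np.array(c["extrinsics"]); uv=np.atleast_2d(np.array(uv,float))
    r=np.c_[(uv-K[:2,2])/[K[0,0],K[1,1]],np.ones(len(uv))]@E[:3,:3].T
    return E[:3,3]+r*((z-E[2,3])/r[:,2])[:,None]
def fit(mask,z,c,amin=60):
    out=[]
    for k in cv2.findContours(mask.astype(np.uint8),cv2.RETR_EXTERNAL,cv2.CHAIN_APPROX_NONE)[0]:
        if cv2.contourArea(k)<amin: continue
        w=ray(k[:,0],z,c)[:,:2].astype(np.float32)
        (cx,cy),(a,b),t=cv2.minAreaRect(w); f=cv2.contourArea(w)/(a*b)
        out.append((k[:,0].mean(0).round().astype(int).tolist(),[round(float(q),1) for q in (cx,cy,a,b,t)],round(float(f),2)))
    return out
E
python3 - <<'E'
from h import *; from bench import camera_params
c=camera_params("top");z=np.load("top0.npz");p,d=z["p"],z["d"];W=world(d,c);g=p.min(2)
roi=np.zeros(g.shape,bool);roi[150:335,110:545]=1
print("trays");[print(*r) for r in fit(roi&(g>110),8,c)]
Z=W[...,2]
print([ (q,Z[q[1]-2:q[1]+3,q[0]-2:q[0]+3].mean().round(1)) for q in ((333,241),(463,309),(386,188),(518,241),(300,220))])
for lo,hi,h in((18,36,28),(42,60,52),(65,85,74)):
    print(h);[print(*r, ) for r in fit(roi&(Z>lo)&(Z<hi),h,c,30)]
    
for lo,h in((18,28),(42,52),(65,74)):
    print(">",h);[print(*r, ) for r in fit(roi&(Z>lo),h,c,30)]
E
```

```text
trays
[210, 300] [374.8, 270.2, 71.7, 71.6, 50.5] 0.95
[333, 245] [502.7, -8.6, 64.9, 67.0, 0.6] 0.81
[138, 234] [523.6, 439.5, 69.5, 73.9, 0.6] 0.8
[494, 265] [477.5, -382.4, 231.2, 314.9, 87.8] 0.67
[263, 191] [628.5, 154.5, 54.6, 55.9, 1.2] 0.8
[388, 204] [604.1, -149.1, 263.4, 187.2, 74.4] 0.7
[327, 159] [703.1, 4.7, 48.1, 44.7, 0.7] 0.76
[((333, 241), np.float64(72.4)), ((463, 309), np.float64(50.9)), ((386, 188), np.float64(2.2)), ((518, 241), np.float64(2.3)), ((300, 220), np.float64(0.2))]
28
[457, 310] [361.4, -295.9, 62.6, 60.9, 74.6] 0.32
[387, 282] [419.0, -131.9, 25.3, 24.0, 45.3] 0.79
[332, 245] [500.8, -7.0, 63.7, 63.5, 0.6] 0.78
[464, 202] [602.8, -307.8, 18.6, 20.6, 0.6] 0.48
[193, 195] [612.1, 309.9, 34.5, 33.7, 46.9] 0.59
52
[463, 309] [361.6, -294.4, 43.5, 44.5, 13.0] 0.91
[332, 243] [501.9, -6.4, 46.7, 44.3, 0.6] 0.78
[243, 235] [518.8, 189.6, 22.3, 24.4, 0.6] 0.83
[327, 158] [694.3, 7.5, 39.2, 38.4, 0.7] 0.83
74
[333, 241] [504.2, -9.1, 28.3, 28.2, 0.5] 0.84
> 28
[461, 308] [361.0, -297.9, 67.1, 61.0, 75.0] 0.88
[387, 282] [419.0, -131.9, 25.3, 24.0, 45.3] 0.79
[332, 245] [500.8, -7.0, 63.7, 63.5, 0.6] 0.78
[244, 235] [520.3, 192.5, 25.1, 27.4, 0.6] 0.83
[420, 235] [524.9, -206.7, 29.4, 31.9, 26.9] 0.76
[464, 202] [602.8, -308.0, 18.6, 20.9, 0.6] 0.8
[193, 195] [612.1, 309.9, 35.2, 33.7, 64.0] 0.58
[327, 159] [698.7, 7.3, 44.9, 39.3, 0.6] 0.81
> 52
[463, 309] [361.6, -294.4, 43.5, 44.5, 13.0] 0.91
[332, 243] [501.9, -6.4, 46.7, 44.3, 0.6] 0.78
[422, 234] [525.1, -206.4, 13.4, 17.9, 0.6] 0.8
[243, 235] [518.8, 189.6, 22.3, 24.4, 0.6] 0.83
[327, 158] [694.3, 7.5, 39.2, 38.4, 0.7] 0.83
> 74
[333, 241] [504.2, -9.1, 28.3, 28.2, 0.5] 0.84
```

```bash
python3 -m jog '[[[0,0,0,0,0,0.0258,1],[0.63,-0.744,0,0,0,0,1],[0.63,-0.744,0,0,0,0,1],[0.63,-0.744,0,0,0,0,1],[0.63,-0.744,0,0,0,0,1],[0.63,-0.744,0,0,0,0,1],[0.63,-0.744,0,0,0,0,1],[0,0,0,0,0,0,1],[0,0,0,0,0,0,1]]]' 40
python3 - <<'E'
from h import *; from bench import camera_params,snapshot
c=camera_params("top");z=np.load("top0.npz");p=z["p"];g=p.min(2)
for n,(a,b,e,f) in {"RL":(160,215,360,412),"SL":(215,268,490,545)}.items():
    roi=np.zeros(g.shape,bool);roi[a:b,e:f]=1
    for t in (150,190):print(n,t,fit(roi&(g>t),8,c))
c=camera_params("wrist");print(np.round(c["extrinsics"],2).tolist(),np.round(c["K"],0).tolist())
p,d=snapshot("wrist");cv2.imwrite("pics/w1.png",p[:,:,::-1]);W=world(d,c);Z=W[...,2]
print(fit((Z>44)&(Z<60),52,c,500));print(fit((Z>18)&(Z<60),28,c,500))
E
```

```text
time: 1.23
tool_pos: [361.3, -295.4, 231.1]
tcp_rot: [180.0, 0.0, 13.0]
ft_force: [0.8, -0.4, 0.2]
finger_gap: 85.5
RL 150 [([385, 188], [639.1, -130.5, 88.1, 89.3, 0.6], 0.79)]
RL 190 [([385, 188], [639.1, -130.4, 87.9, 89.2, 45.5], 0.77)]
SL 150 [([517, 241], [516.3, -437.3, 90.3, 87.5, 84.2], 0.94)]
SL 190 [([517, 241], [516.4, -437.5, 87.6, 86.2, 84.1], 0.95)]
[[0.22, -0.94, -0.27, 429.79], [-0.97, -0.22, -0.06, -281.03], [0.0, 0.27, -0.96, 373.88], [0.0, 0.0, 0.0, 1.0]] [[429.0, 0.0, 325.0], [0.0, 429.0, 238.0], [0.0, 0.0, 1.0]]
[([326, 207], [363.8, -297.3, 43.9, 42.8, 13.4], 0.98)]
[([327, 202], [360.9, -298.8, 62.5, 66.3, 75.1], 0.89), ([137, 83], [420.5, -136.5, 27.5, 26.2, 76.7], 0.76)]
```

View pics/w1.png

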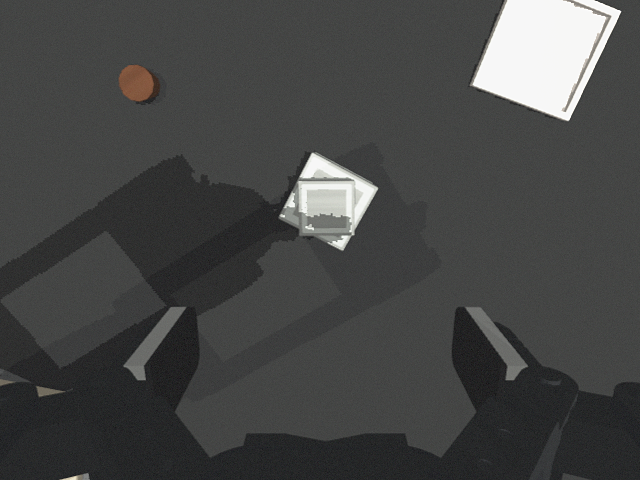

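The wrist view shows the square medium tin at (326,207), aligned with the jaws, on the turned large square tin. I'll grip the medium one.

```bash
python3 -m jog '[[[0.03,0,0.8,0,0,0,1],[0,0,0.8,0,0,0,1],[0,0,0.8,0,0,0,1],[0,0,0.8,0,0,0,1],[0,0,0.6,0,0,0,1],[0,0,0.16,0,0,0,1],[0,0,0,0,0,0,0],[0,0,0,0,0,0,0],[0,0,0,0,0,0,0],[0,0,0,0,0,0,0],[0,0,0,0,0,0,0],[0,0,0,0,0,0,0]]]' 40
```

```text
time: 2.78
tool_pos: [364.0, -296.1, 35.1]
tcp_rot: [179.8, -0.1, 13.0]
ft_force: [-1.0, -1.0, 7.7]
finger_gap: 41.2
```

```bash
cat > d.py <<'E'
import sys,numpy as np
# usage: yaw x0 y0 x1 y1 [x2 y2..] -> tool-axis units per leg, and a row count at <=45 mm/row
a=list(map(float,sys.argv[1:]));y=np.radians(a[0]);P=np.array(a[1:]).reshape(-1,2)
for d in np.diff(P,axis=0):
    n=int(np.ceil(np.hypot(*d)/45));t=np.array([np.cos(y)*d[0]+np.sin(y)*d[1],np.sin(y)*d[0]-np.cos(y)*d[1]])/50
    print("total",t.round(3),"rows",n,"each",(t/n).round(3))
E
python3 -m jog '[[[0,0,-0.4,0,0,0,0],[0,0,-0.8,0,0,0,0],[0,0,-0.9,0,0,0,0],[0,0,-0.9,0,0,0,0],[0,0,0,0,0,-0.026,0],[0,0,0,0,0,-0.026,0],[0,0,0,0,0,-0.026,0],[0,0,0,0,0,-0.026,0],[0,0,0,0,0,0,0]]]'
python3 d.py 50.5 363 -296 440 0 375 270.2
```

```text
time: 3.9
tool_pos: [363.0, -294.9, 183.7]
tcp_rot: [180.0, 0.0, 50.4]
ft_force: [-0.2, -0.2, -0.9]
finger_gap: 40.6
total [ 5.548 -2.577] rows 7 each [ 0.793 -0.368]
total [ 3.343 -4.44 ] rows 7 each [ 0.478 -0.634]
```

```bash
python3 -m jog '[[[0.79,-0.37,0,0,0,0,0],[0.79,-0.37,0,0,0,0,0],[0.79,-0.37,0,0,0,0,0],[0.79,-0.37,0,0,0,0,0],[0.79,-0.37,0,0,0,0,0],[0.79,-0.37,0,0,0,0,0],[0.79,-0.37,0,0,0,0,0]]]'
python3 -m jog '[[[0.48,-0.63,0,0,0,0,0],[0.48,-0.63,0,0,0,0,0],[0.48,-0.63,0,0,0,0,0],[0.48,-0.63,0,0,0,0,0],[0.48,-0.63,0,0,0,0,0],[0.48,-0.63,0,0,0,0,0],[0.48,-0.63,0,0,0,0,0],[0,0,0,0,0,0,0],[0,0,0,0,0,0,0]]]'
python3 - <<'E'
from h import *; from bench import camera_params,snapshot,telemetry
s=telemetry.sense();print(s["tool_pos"],s["tcp_rot"])
c=camera_params("wrist")
p,d=snapshot("wrist");cv2.imwrite("pics/w2.png",p[:,:,::-1])
E
```

```text
time: 4.78
tool_pos: [439.5, 2.2, 183.7]
tcp_rot: [180.0, -0.0, 50.2]
ft_force: [0.9, -0.9, -0.1]
finger_gap: 41.2
time: 5.9
tool_pos: [376.2, 270.5, 183.3]
tcp_rot: [180.0, 0.0, 50.3]
ft_force: [-0.1, 0.1, -1.3]
finger_gap: 41.3
[376.22386853 270.49358085 183.3132292 ] [1.79982232e+02 2.01582084e-02 5.03385370e+01]
```

View pics/w2.png

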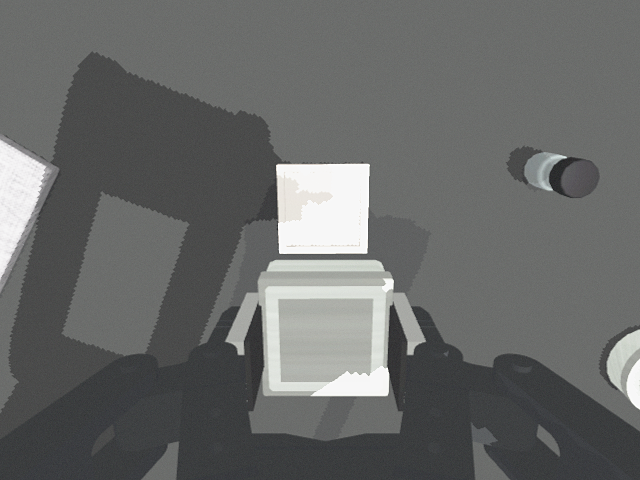

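The tin is held square and centred over the tray, whose white square spans (277–369, 164–253). I'll lower it.

```bash
python3 -m jog '[[[-0.02,0.01,0.8,0,0,0,0],[0,0,0.8,0,0,0,0],[0,0,0.8,0,0,0,0],[0,0,0.6,0,0,0,0],[0,0,0.3,0,0,0,0],[0,0,0.1,0,0,0,0],[0,0,0.08,0,0,0,0],[0,0,0,0,0,0,0],[0,0,0,0,0,0,0]]]'
```

```text
time: 7.08
tool_pos: [376.7, 270.0, 10.1]
tcp_rot: [180.0, -0.1, 50.4]
ft_force: [1.0, -0.3, 2.0]
finger_gap: 40.8
```

```bash
python3 -m jog '[[[0,0,0,0,0,0,1],[0,0,0,0,0,0,1],[0,0,0,0,0,0,1],[0,0,-0.3,0,0,0,1],[0,0,-0.8,0,0,0,1],[0,0,-0.8,0,0,0.028,1],[0,0,-0.9,0,0,0.028,1],[0,0,-0.9,0,0,0.028,1],[0,0,-0.9,0,0,0.028,1],[0,0,0,0,0,0.028,1]]]'
python3 d.py 0 376.5 270 502.5 -8
```

```text
time: 8.32
tool_pos: [378.1, 270.8, 245.5]
tcp_rot: [-179.7, -0.5, -0.3]
ft_force: [0.2, -0.3, -0.2]
finger_gap: 85.3
total [2.52 5.56] rows 7 each [0.36  0.794]
```

```bash
python3 -m jog '[[[0.36,0.79,0,0,0,0,1],[0.36,0.79,0,0,0,0,1],[0.36,0.79,0,0,0,0,1],[0.36,0.79,0,0,0,0,1],[0.36,0.79,0,0,0,0,1],[0.36,0.79,0,0,0,0,1],[0.36,0.8,0,0,0,0,1],[0,0,0,0,0,0,1],[0,0,0,0,0,0,1]]]'
python3 - <<'E'
from h import *; from bench import camera_params,snapshot,telemetry
c=camera_params("wrist");p,d=snapshot("wrist");cv2.imwrite("pics/w3.png",p[:,:,::-1]);Z=world(d,c)[...,2]
for lo,hi,h in((64,80,74),(42,60,52),(18,36,28)):print(h,fit((Z>lo)&(Z<hi),h,c,500))
c=camera_params("top");p,d=snapshot("top");Z=world(d,c)[...,2];roi=np.zeros(Z.shape,bool);roi[270:330,180:240]=1
print("SM in tray",fit(roi&(Z>18),27,c,30))
E
```

```text
time: 9.45
tool_pos: [502.0, -7.0, 239.9]
tcp_rot: [-180.0, -0.0, -0.0]
ft_force: [-0.6, 0.6, 0.8]
finger_gap: 85.3
74 [([327, 208], [506.9, -10.1, 30.2, 32.2, 90.0], 0.78)]
52 [([325, 204], [504.5, -8.6, 46.4, 47.1, 90.0], 0.78), ([73, 183], [521.2, 187.6, 24.9, 31.9, 10.4], 0.78)]
28 [([619, 347], [366.9, -287.6, 54.8, 62.6, 75.4], 0.68), ([30, 332], [380.0, 263.0, 43.9, 49.8, 50.5], 0.94), ([464, 289], [422.9, -131.9, 28.7, 25.6, 45.1], 0.76), ([326, 200], [503.1, -9.0, 64.1, 64.7, 90.0], 0.79)]
SM in tray [([209, 300], [375.3, 267.4, 43.7, 44.0, 50.7], 0.93)]
```

View pics/w3.png

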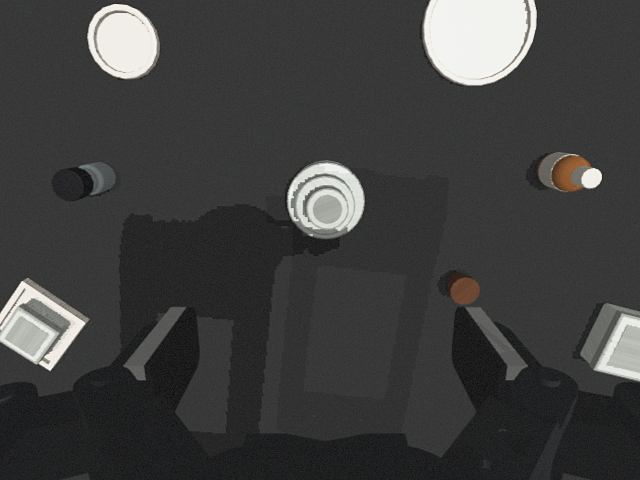

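The view shows the placed square medium tin in its tray (33,325) and the small round tin on top of the round stack (327,208). I'll grip the small tin.

```bash
python3 -m jog '[[[0.06,0.05,0.8,0,0,0,1],[0,0,0.8,0,0,0,1],[0,0,0.8,0,0,0,1],[0,0,0.8,0,0,0,1],[0,0,0.34,0,0,0,1],[0,0,0.1,0,0,0,1],[0,0,0,0,0,0,0],[0,0,0,0,0,0,0],[0,0,0,0,0,0,0],[0,0,0,0,0,0,0],[0,0,0,0,0,0,0],[0,0,0,0,0,0,0]]]' 40
python3 d.py 0 505 -9.5 628.5 154.5
```

```text
time: 11.05
tool_pos: [506.1, -10.0, 58.6]
tcp_rot: [180.0, -0.1, 0.0]
ft_force: [-1.5, 0.5, 5.8]
finger_gap: 28.4
total [ 2.47 -3.28] rows 5 each [ 0.494 -0.656]
```

```bash
python3 -m jog '[[[0,0,-0.3,0,0,0,0],[0,0,-0.7,0,0,0,0],[0,0,-0.7,0,0,0,0],[0,0,-0.7,0,0,0,0],[0.49,-0.66,0,0,0,0,0],[0.49,-0.66,0,0,0,0,0],[0.49,-0.66,0,0,0,0,0],[0.49,-0.66,0,0,0,0,0],[0.49,-0.66,0,0,0,0,0],[0,0,0,0,0,0,0],[0,0,0,0,0,0,0]]]'
python3 - <<'E'
from h import *; from bench import snapshot
p,d=snapshot("wrist");cv2.imwrite("pics/w4.png",p[:,:,::-1])
E
```

```text
time: 12.42
tool_pos: [627.5, 155.0, 177.8]
tcp_rot: [180.0, 0.0, 0.0]
ft_force: [0.7, -0.4, -0.6]
finger_gap: 28.5
```

View pics/w4.png

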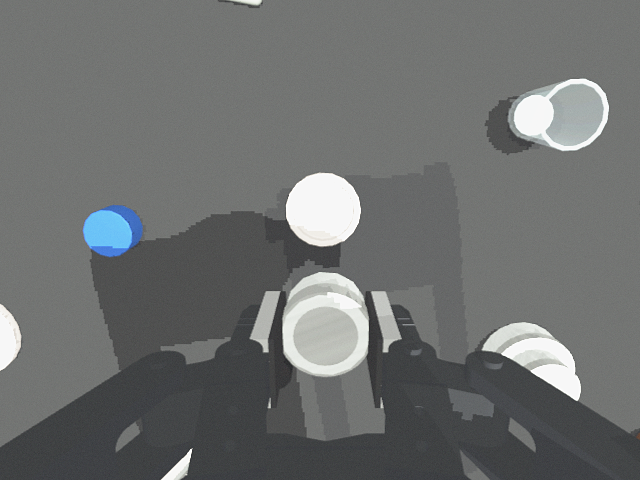

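The small tin is held upright at (325,330) over its tray (323,208). I'll lower it.

```bash
python3 -m jog '[[[0.01,0,0.8,0,0,0,0],[0,0,0.8,0,0,0,0],[0,0,0.8,0,0,0,0],[0,0,0.6,0,0,0,0],[0,0,0.2,0,0,0,0],[0,0,0.1,0,0,0,0],[0,0,0.07,0,0,0,0],[0,0,0,0,0,0,0],[0,0,0,0,0,0,0]]]'
```

```text
time: 13.6
tool_pos: [628.8, 155.3, 9.8]
tcp_rot: [-180.0, -0.1, 0.0]
ft_force: [0.1, -0.4, -0.3]
finger_gap: 28.1
```

```bash
python3 -m jog '[[[0,0,0,0,0,0,1],[0,0,0,0,0,0,1],[0,0,0,0,0,0,1],[0,0,-0.3,0,0,0,1],[0,0,-0.7,0,0,0,1],[0,0,-0.8,0,0,0,1],[0,0,-0.8,0,0,0,1],[0,0,-0.8,0,0,0,1]]]'
python3 d.py 0 628 155 504 -9; python3 d.py 0 504 -9 523.6 439.5
```

```text
time: 14.6
tool_pos: [628.2, 155.3, 181.5]
tcp_rot: [-180.0, -0.1, 0.0]
ft_force: [-0.3, -0.7, 0.3]
finger_gap: 85.5
total [-2.48  3.28] rows 5 each [-0.496  0.656]
total [ 0.392 -8.97 ] rows 10 each [ 0.039 -0.897]
```

```bash
python3 -m jog '[[[-0.496,0.656,0,0,0,0,1],[-0.496,0.656,0,0,0,0,1],[-0.496,0.656,0,0,0,0,1],[-0.496,0.656,0,0,0,0,1],[-0.496,0.656,0,0,0,0,1],[0,0,0,0,0,0,1],[0,0,0,0,0,0,1]]]'
python3 - <<'E'
from h import *; from bench import camera_params,snapshot
c=camera_params("wrist");p,d=snapshot("wrist");Z=world(d,c)[...,2]
for lo,hi,h in((64,80,74),(42,60,52),(18,60,28)):print(h,fit((Z>lo)&(Z<hi),h,c,500))
c=camera_params("top");p,d=snapshot("top");Z=world(d,c)[...,2];roi=np.zeros(Z.shape,bool);roi[170:215,240:285]=1
print("RS in tray",fit(roi&(Z>14),25,c,30),np.percentile(Z[roi],98))
E
```

```text
time: 15.48
tool_pos: [504.8, -8.8, 179.9]
tcp_rot: [-180.0, -0.1, -0.0]
ft_force: [-0.6, 0.2, -0.0]
finger_gap: 85.3
74 []
52 [([322, 227], [505.0, -8.4, 46.5, 47.8, 90.0], 0.78), ([20, 202], [520.9, 184.8, 27.1, 28.5, 78.3], 0.77)]
28 [([30, 199], [518.6, 195.5, 27.4, 51.3, 12.4], 0.78), ([323, 220], [503.2, -8.9, 64.5, 65.4, 90.0], 0.78), ([615, 189], [526.9, -208.9, 43.2, 30.6, 82.1], 0.74), ([70, 28], [627.8, 150.0, 33.8, 30.7, 76.4], 0.78)]
RS in tray [([262, 190], [627.3, 153.5, 30.4, 29.8, 1.2], 0.77)] 27.118183745166224
```

```bash
python3 -m jog '[[[0,0,0.8,0,0,0,1],[0,0,0.8,0,0,0,1],[0,0,0.8,0,0,0,1],[0,0,0.43,0,0,0,1],[0,0,0.1,0,0,0,1],[0,0,0,0,0,0,0],[0,0,0,0,0,0,0],[0,0,0,0,0,0,0],[0,0,0,0,0,0,0],[0,0,0,0,0,0,0],[0,0,0,0,0,0,0]]]' 40
python3 -m jog '[[[0,0,-0.3,0,0,0,0],[0,0,-0.7,0,0,0,0],[0,0,-0.9,0,0,0,0],[0,0,-1,0,0,0,0],[0.04,-0.9,0,0,0,0,0],[0.04,-0.9,0,0,0,0,0],[0.04,-0.9,0,0,0,0,0],[0.04,-0.9,0,0,0,0,0],[0.04,-0.9,0,0,0,0,0],[0,0,0,0,0,0,0]]]'
```

```text
time: 16.95
tool_pos: [505.7, -8.9, 34.1]
tcp_rot: [180.0, -0.2, 0.0]
ft_force: [-0.5, 1.3, 5.6]
finger_gap: 44.8
time: 18.2
tool_pos: [513.7, 219.0, 178.4]
tcp_rot: [-179.9, -0.0, 0.2]
ft_force: [-0.2, -0.1, 0.9]
finger_gap: 44.3
```

```bash
python3 -m jog '[[[0.04,-0.9,0,0,0,0,0],[0.04,-0.9,0,0,0,0,0],[0.04,-0.9,0,0,0,0,0],[0.04,-0.9,0,0,0,0,0],[0.04,-0.87,0,0,0,0,0],[0,0,0,0,0,0,0],[0,0,0,0,0,0,0]]]'
python3 - <<'E'
from h import *; from bench import snapshot
p,d=snapshot("wrist");cv2.imwrite("pics/w5.png",p[:,:,::-1])
E
```

```text
time: 19.08
tool_pos: [524.2, 438.8, 177.6]
tcp_rot: [180.0, -0.0, 0.0]
ft_force: [0.6, -0.1, -0.7]
finger_gap: 44.3
```

View pics/w5.png

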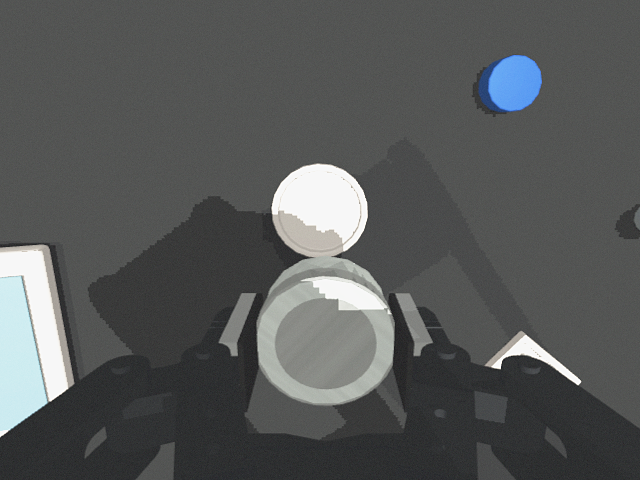

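The medium round tin is upright at (325,340), with its tray directly ahead at (320,210). I'll lower and release it.

```bash
python3 -m jog '[[[0,0,0.8,0,0,0,0],[0,0,0.8,0,0,0,0],[0,0,0.8,0,0,0,0],[0,0,0.6,0,0,0,0],[0,0,0.2,0,0,0,0],[0,0,0.1,0,0,0,0],[0,0,0.08,0,0,0,0],[0,0,0,0,0,0,0],[0,0,0,0,0,0,0]]]'
```

```text
time: 20.25
tool_pos: [524.4, 440.1, 9.3]
tcp_rot: [-180.0, -0.1, 0.0]
ft_force: [0.0, -0.2, -0.2]
finger_gap: 44.3
```

```bash
python3 -m jog '[[[0,0,0,0,0,0,1],[0,0,0,0,0,0,1],[0,0,0,0,0,0,1],[0,0,-0.3,0,0,0,1],[0,0,-0.7,0,0,0,1],[0,0,-0.8,0,0,0,1],[0,0,-0.8,0,0,0,1],[0,0,-0.8,0,0,0,1]]]'
python3 d.py 0 524 439 503 -9; python3 d.py 0 503 -9  639.1 -130.5
```

```text
time: 21.25
tool_pos: [524.1, 439.8, 181.1]
tcp_rot: [-180.0, -0.1, 0.0]
ft_force: [0.1, 0.3, -0.9]
finger_gap: 85.2
total [-0.42  8.96] rows 10 each [-0.042  0.896]
total [2.722 2.43 ] rows 5 each [0.544 0.486]
```

```bash
python3 -m jog '[[[-0.042,0.9,0,0,0,0,1],[-0.042,0.9,0,0,0,0,1],[-0.042,0.9,0,0,0,0,1],[-0.042,0.9,0,0,0,0,1],[-0.042,0.9,0,0,0,0,1],[-0.042,0.9,0,0,0,0,1],[-0.042,0.9,0,0,0,0,1],[-0.042,0.9,0,0,0,0,1],[-0.042,0.9,0,0,0,0,1],[-0.042,0.86,0,0,0,0,1],[0,0,0,0,0,0,1],[0,0,0,0,0,0,1]]]'
python3 - <<'E'
from h import *; from bench import camera_params,snapshot
c=camera_params("wrist");p,d=snapshot("wrist");Z=world(d,c)[...,2]
for lo,hi,h in((42,60,52),(18,60,28)):print(h,fit((Z>lo)&(Z<hi),h,c,500))
c=camera_params("top");p,d=snapshot("top");Z=world(d,c)[...,2];roi=np.zeros(Z.shape,bool);roi[210:260,110:165]=1
print("RM in tray",fit(roi&(Z>14),27,c,30),np.percentile(Z[roi],98))
E
```

```text
time: 22.75
tool_pos: [503.4, -8.1, 179.2]
tcp_rot: [-180.0, -0.1, -0.0]
ft_force: [0.5, 0.5, 0.0]
finger_gap: 85.7
52 [([19, 200], [521.0, 184.7, 27.0, 28.4, 78.2], 0.77)]
28 [([30, 197], [518.9, 195.7, 27.2, 50.9, 13.4], 0.79), ([324, 218], [503.4, -8.9, 64.4, 65.1, 89.9], 0.79), ([613, 186], [527.1, -208.3, 41.6, 31.3, 86.7], 0.75), ([70, 26], [627.2, 150.1, 33.9, 30.2, 89.9], 0.79)]
RM in tray [([135, 234], [521.3, 437.4, 45.5, 47.8, 0.6], 0.8)] 27.99716039416205
```

```bash
python3 -m jog '[[[0,0.01,0.8,0,0,0,1],[0,0,0.8,0,0,0,1],[0,0,0.8,0,0,0,1],[0,0,0.7,0,0,0,1],[0,0,0.3,0,0,0,1],[0,0,0.12,0,0,0,1],[0,0,0,0,0,0,0],[0,0,0,0,0,0,0],[0,0,0,0,0,0,0],[0,0,0,0,0,0,0],[0,0,0,0,0,0,0]]]' 50
python3 -m jog '[[[0,0,-0.3,0,0,0,0],[0,0,-0.6,0,0,0,0],[0,0,-0.8,0,0,0,0],[0,0,-0.8,0,0,0,0],[0.544,0.486,0,0,0,0,0],[0.544,0.486,0,0,0,0,0],[0.544,0.486,0,0,0,0,0],[0.544,0.486,0,0,0,0,0],[0.544,0.486,0,0,0,0,0],[0,0,0,0,0,0,0],[0,0,0,0,0,0,0]]]'
python3 - <<'E'
from h import *; from bench import snapshot
p,d=snapshot("wrist");cv2.imwrite("pics/w6.png",p[:,:,::-1])
E
```

```text
time: 24.22
tool_pos: [504.8, -9.0, 4.0]
tcp_rot: [180.0, -0.2, 0.0]
ft_force: [-0.7, 0.7, 7.3]
finger_gap: 62.2
time: 25.6
tool_pos: [638.8, -130.1, 127.6]
tcp_rot: [-180.0, 0.0, 0.0]
ft_force: [0.3, -0.2, -1.1]
finger_gap: 62.3
```

View pics/w6.png

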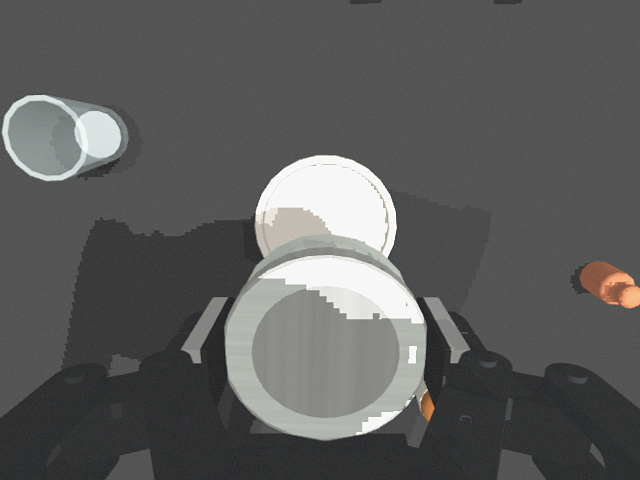

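The large round tin is held upright at (325,345) over its tray (325,225). I'll lower and release it.

```bash
python3 -m jog '[[[0,0,0.7,0,0,0,0],[0,0,0.7,0,0,0,0],[0,0,0.6,0,0,0,0],[0,0,0.25,0,0,0,0],[0,0,0.1,0,0,0,0],[0,0,0.08,0,0,0,0],[0,0,0,0,0,0,0],[0,0,0,0,0,0,0]]]'
```

```text
time: 26.65
tool_pos: [640.2, -130.5, 7.1]
tcp_rot: [180.0, -0.1, 0.0]
ft_force: [-0.5, 0.8, 3.3]
finger_gap: 62.3
```

```bash
python3 -m jog '[[[0,0,0,0,0,0,1],[0,0,0,0,0,0,1],[0,0,0,0,0,0,1],[0,0,-0.3,0,0,0,1],[0,0,-0.7,0,0,0,1],[0,0,-0.8,0,0,0,1],[0,0,-0.8,0,0,0,1],[0,0,-0.8,0,0,0.021,1],[0,0,0,0,0,0.021,1]]]'
python3 d.py -15 639 -130.5 361.5 -297.5
```

```text
time: 27.78
tool_pos: [642.1, -131.1, 182.8]
tcp_rot: [180.0, -0.6, -15.3]
ft_force: [-0.1, 0.1, -0.2]
finger_gap: 85.2
total [-4.496  4.663] rows 8 each [-0.562  0.583]
```

```bash
python3 -m jog '[[[-0.562,0.583,0,0,0,0,1],[-0.562,0.583,0,0,0,0,1],[-0.562,0.583,0,0,0,0,1],[-0.562,0.583,0,0,0,0,1],[-0.562,0.583,0,0,0,0,1],[-0.562,0.583,0,0,0,0,1],[-0.562,0.583,0,0,0,0,1],[-0.562,0.583,0,0,0,0,1],[0,0,0,0,0,0,1],[0,0,0,0,0,0,1]]]'
python3 - <<'E'
from h import *; from bench import camera_params,snapshot
c=camera_params("wrist");p,d=snapshot("wrist");cv2.imwrite("pics/w7.png",p[:,:,::-1]);Z=world(d,c)[...,2]
print(fit((Z>18)&(Z<60),28,c,500))
c=camera_params("top");p,d=snapshot("top");Z=world(d,c)[...,2];roi=np.zeros(Z.shape,bool);roi[160:215,360:412]=1
print("RL in tray",fit(roi&(Z>18),31,c,30),np.percentile(Z[roi],98))
E
```

```text
time: 29.02
tool_pos: [361.9, -297.1, 176.8]
tcp_rot: [180.0, -0.1, -15.1]
ft_force: [0.3, -0.5, 0.5]
finger_gap: 85.0
[([78, 199], [420.4, -138.0, 29.1, 25.9, 74.8], 0.77), ([325, 216], [363.5, -299.0, 61.1, 60.8, 74.8], 0.99), ([115, 13], [520.0, -206.9, 39.4, 19.0, 74.8], 0.72)]
RL in tray [([386, 187], [635.2, -130.7, 62.0, 65.4, 89.9], 0.78)] 33.02038978785816
```

View pics/w7.png

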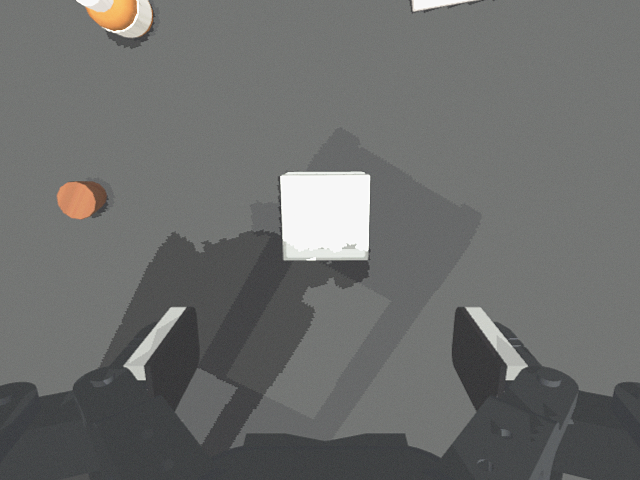

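The large square tin at (325,216) is square to the jaws and there's nothing on top of it. I'll grip it.

```bash
python3 -m jog '[[[0.02,0.03,0.8,0,0,0,1],[0,0,0.8,0,0,0,1],[0,0,0.8,0,0,0,1],[0,0,0.7,0,0,0,1],[0,0,0.25,0,0,0,1],[0,0,0.12,0,0,0,1],[0,0,0,0,0,0,0],[0,0,0,0,0,0,0],[0,0,0,0,0,0,0],[0,0,0,0,0,0,0],[0,0,0,0,0,0,0]]]' 50
python3 -m jog '[[[0,0,-0.3,0,0,0,0],[0,0,-0.6,0,0,0,0],[0,0,-0.8,0,0,0,0],[0,0,-0.8,0,0,0,0],[0,0,0,0,0,-0.0253,0],[0,0,0,0,0,0,0],[0,0,0,0,0,0,0]]]'
python3 d.py -6 362.5 -298.3 516.4 -437.4
```

```text
time: 30.5
tool_pos: [363.2, -299.7, 3.9]
tcp_rot: [179.9, -0.2, -15.1]
ft_force: [-0.3, 0.3, 7.4]
finger_gap: 59.1
time: 31.38
tool_pos: [361.6, -298.3, 127.0]
tcp_rot: [-180.0, 0.0, -6.2]
ft_force: [0.5, 0.1, -1.0]
finger_gap: 59.0
total [3.352 2.445] rows 5 each [0.67  0.489]
```

```bash
python3 -m jog '[[[0.67,0.489,0,0,0,0,0],[0.67,0.489,0,0,0,0,0],[0.67,0.489,0,0,0,0,0],[0.67,0.489,0,0,0,0,0],[0.67,0.489,0,0,0,0,0],[0,0,0,0,0,0,0],[0,0,0,0,0,0,0]]]'
python3 - <<'E'
from h import *; from bench import snapshot
p,d=snapshot("wrist");cv2.imwrite("pics/w8.png",p[:,:,::-1])
E
```

```text
time: 32.25
tool_pos: [515.1, -436.9, 125.9]
tcp_rot: [-179.9, 0.1, -6.1]
ft_force: [0.3, -0.1, -1.5]
finger_gap: 59.3
```

View pics/w8.png

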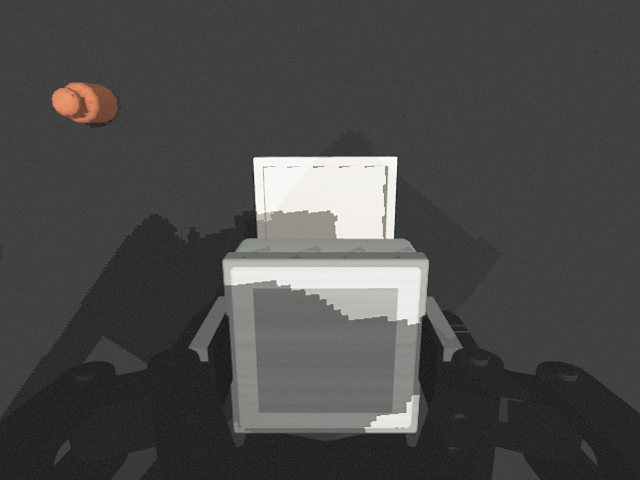

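The large square tin is aligned with its tray (254–396, 157–240). I'll lower and release it.

```bash
python3 -m jog '[[[0.02,0.01,0.7,0,0,0,0],[0,0,0.7,0,0,0,0],[0,0,0.6,0,0,0,0],[0,0,0.25,0,0,0,0],[0,0,0.1,0,0,0,0],[0,0,0.08,0,0,0,0],[0,0,0,0,0,0,0],[0,0,0,0,0,0,0]]]'
```

```text
time: 33.3
tool_pos: [517.4, -438.8, 7.0]
tcp_rot: [179.9, -0.1, -6.0]
ft_force: [-0.0, 0.3, 2.8]
finger_gap: 58.6
```

```bash
python3 -m jog '[[[0,0,0,0,0,0,1],[0,0,0,0,0,0,1],[0,0,0,0,0,0,1],[0,0,-0.3,0,0,0,1],[0,0,-0.7,0,0,0,1],[0,0,-0.8,0,0,0,1],[0,0,-0.8,0,0,0,1],[0,0,-0.8,0,0,0,1],[-1,0,0,0,0,0,1],[-1,0,0,0,0,0,1],[-1,0,0,0,0,0,1],[0,0,0,0,0,0,1]]]'
python3 - <<'E'
from h import *; from bench import camera_params,snapshot
T={"RL":(639.1,-130.5,28,386,188,30),"SL":(516.4,-437.4,28,518,241,30),"RM":(523.6,439.5,24,138,234,26),"SM":(374.8,270.2,24,210,300,26),"RS":(628.5,154.5,22,263,191,22)}
c=camera_params("top");p,d=snapshot("top");cv2.imwrite("pics/top9.png",p[:,:,::-1]);W=world(d,c);Z=W[...,2]
for n,(x,y,h,u,v,r) in T.items():
    m=np.zeros(Z.shape,bool);m[v-r:v+r,u-r:u+r]=1;m&=Z>15
    (f,)=[q for q in fit(m,h+3,c,60)]
    A=W[cv2.erode(m.astype(np.uint8),np.ones((5,5)))>0];k=np.linalg.lstsq(np.c_[A[:,:2],np.ones(len(A))],A[:,2],rcond=None)[0]
    print(n,f,"off",round(f[1][0]-x,1),round(f[1][1]-y,1),"lid z",np.median(A[:,2]).round(1),"want",h+3,"tilt",np.hypot(*k[:2]).round(3))
p,d=snapshot("side");cv2.imwrite("pics/side9.png",p[:,:,::-1])
E
```

```text
time: 34.8
tool_pos: [364.8, -422.3, 176.5]
tcp_rot: [180.0, 0.0, -6.1]
ft_force: [0.5, 0.2, 0.9]
finger_gap: 85.5
RL ([386, 187], [635.7, -129.0, 63.4, 65.9, 44.7], 0.77) off -3.4 1.5 lid z 30.1 want 31 tilt 0.004
SL ([521, 241], [514.3, -434.9, 66.7, 62.3, 83.8], 0.91) off -2.1 2.5 lid z 30.4 want 31 tilt 1.859
RM ([136, 234], [521.3, 437.4, 45.5, 47.8, 0.6], 0.79) off -2.3 -2.1 lid z 26.3 want 27 tilt 2.181
SM ([209, 299], [376.2, 266.6, 43.7, 46.3, 50.5], 0.89) off 1.4 -3.6 lid z 26.2 want 27 tilt 3.852
RS ([262, 190], [627.3, 153.5, 30.3, 29.9, 0.7], 0.77) off -1.2 -1.0 lid z 24.4 want 25 tilt 0.152
```

View pics/top9.png

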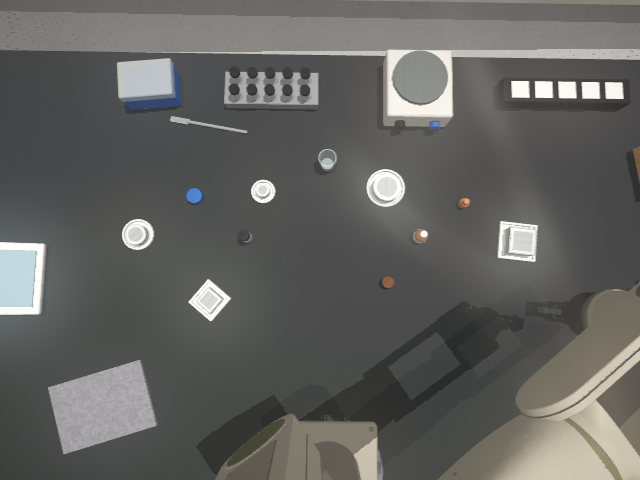

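View pics/side9.png

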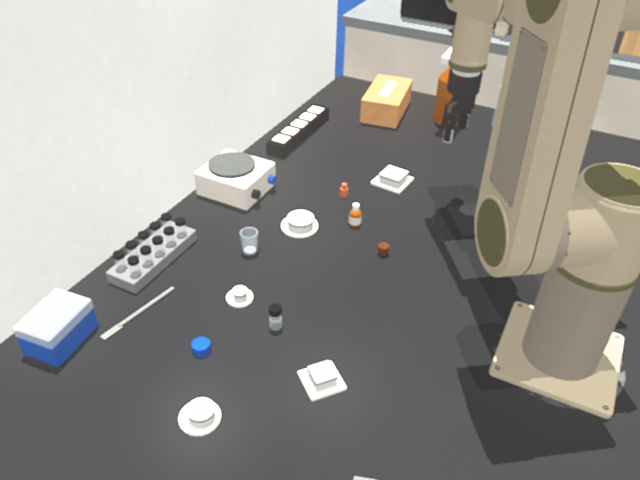

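The top and side views show each tin in its tray at the expected height, within about 4 mm of centre. The odd tilt numbers probably come from stray depth pixels, so I'll refit without them.

Run:
```python
from h import *; from bench import camera_params,snapshot
c=camera_params("top");p,d=snapshot("top");W=world(d,c)
for n,u,v,r in(("RL",386,187,9),("SL",521,240,8),("RM",136,233,6),("SM",209,299,5),("RS",262,190,4)):
    A=W[v-r:v+r+1,u-r:u+r+1].reshape(-1,3);g=np.abs(A[:,2]-np.median(A[:,2]))<4;B=A[g]
    B=B-B.mean(0);k=np.linalg.lstsq(B[:,:2],B[:,2],rcond=None)[0];print(n,f"{g.sum()}/{len(A)}","tilt",np.hypot(*k).round(3),"std",B[:,2].std().round(2))
```

```text
RL 346/361 tilt 0.01 std 1.68
SL 279/289 tilt 0.015 std 1.71
RM 160/169 tilt 0.022 std 1.72
SM 119/121 tilt 0.033 std 1.74
RS 75/81 tilt 0.022 std 1.35
```

All tins lie flat to within the depth noise, so I'm handing in.

```bash
python3 -c "
from bench import job; print(job.hand_in())"
```

```text
the job is handed in; nothing more can be done
None
```

I took both stacks apart and placed all five tins in their matching trays. The job was handed in at about 35 s of the 128 s allowed. It reported no verdict, so the checks below are my own.

- **Position:** the last top view put every tin 1.6–3.9 mm from its tray's measured centre, against a limit of 12 mm. A few millimetres of that may be camera calibration.
- **Height:** each lid read 0.6–0.9 mm below its nominal height, so I take the tins to be on the tray floors and not on a rim.
- **Tilt:** my first fit failed, giving impossible values up to 3.9 for four of the five tins. I put that down to stray depth pixels. A second fit with those left out gave 0.010–0.033 rad, within the 0.07 limit and in line with the depth noise.
- **Robot:** the gripper was open and clear of everything, and the highest wrist force I saw was about 8 N.

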